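Tighten the gluing jig's clamp with the T-handle hex key

TASK

Close the clamp of the plywood gluing jig: take the larger of the two T-handled hex keys off its rest, push it fully home to the bottom of the clamp screw's hexagon socket before you turn it, then turn the screw clockwise (seen from above) until it comes up firm against its stop. Pull the key out, hang it back on the rest, let go of it, and leave the smaller key, the drums and the glue bottle as they are.

Things in the scene. Friction and masses are not known exactly. Their poses are not given: they have to be found in the camera images.
- hex_key: Larger T-handled hex key, about 0.25 kg. Origin: centre of the tip's flat end, z up. Upwards: a round tapered pilot 4 mm long (10 mm across at the end, 15.5 mm at its top), a 1.8 mm chamfer, steel hexagon shaft 17 mm across flats (two of them facing x), 19.6 mm across corners, to z = 85 mm, then the grip bar. It hangs on the rest, its bar across the rails within 0.1 rad of the rest's x axis.
- key_grip (a point): Centre of the larger key's black grip bar, 94 mm above the key's origin, axes as the key's: the bar is 100 mm long (x), 14 mm wide (y), 18 mm high (z, 85 to 103 mm). Hanging on the rest it can be gripped here from above, the fingers closing along y between the rails.
- small_key: Smaller T-handled hex key, not to be used or moved: like the other, but its shaft is 8 mm across flats and its bar 80 x 12 x 16 mm. Origin: centre of the tip's end, z up. The two keys hang side by side, 100 to 140 mm apart; which is on which side varies.
- key_rest: Plywood key rest, fixed. Origin: centre of its underside on the table, z up. Two rails run along its y axis between end plates at y = -128 and +128 mm; each is 12 mm wide, inner faces at x = -22 and +22 mm, tops 115 mm up. A hanging key lies with its bar across the rails, its tip 30 mm above the table, anywhere along them where there is room.
- socket (a point): On the clamp screw's axis at the mouth of its hexagon socket, 45 mm above the table; z up, rotation that of the jig. Socket: 18.5 mm across flats, straight, 16 mm deep, flat bottom. Which way its flats face varies and is not measured: a key turned wrongly by over about 10 degrees enters only 5 to 7 mm, and drops in once turned to fit (the pattern repeats every 60 degrees).
- jig: Plywood gluing jig, fixed: board 200 (x) x 190 (y) x 12 mm, origin at the centre of its underside, z up. The aluminium clamp housing, 60 x 56 mm, its top 45 mm up, stands at x = 0, y = -45 mm; steel jaw, small plywood model frame and fence on its +y side. Nothing on the jig stands higher than 60 mm.
- clamp_screw (a joint): Angle of the clamp screw in rad: 0 at the start, growing clockwise seen from above, to a firm stop at 1.2 where the clamp is closed. It needs about 0.14 N m to turn, stays where it is left, cannot be turned anticlockwise from 0, and drives the jaw 5 mm per rad towards the model.
- drum_a: Bystander standing on the jig board: steel roller drum with plywood ends, 48 mm across, 36 mm high; origin at the centre of its underside.
- drum_b: Bystander: a drum like the other, standing on the table.
- glue_bottle: Bystander: white glue bottle with black cap, 48 mm across, 110 mm high, standing on the table; origin at the centre of its underside.
Mind the look-alikes: they are no part of the job. Leave any white or yellow look-alike of the hex_key alone.

How it is judged:
By the outcome, as a careful person would: the job done as asked, in the order asked, and still so for the second after the job is handed in, with the robot touching nothing.
It also fails if it takes over 67 s, if anything falls off the work surface, if the arm or the gripper's body presses on something with over 40 N, if the wrist force passes 120 N, or if a joint passes its speed limit or range.

ROBOT

A 6-joint arm with a two-finger parallel gripper is mounted at the origin on the work surface. World frame = base frame: x ahead of the robot, y to its left, z up, the work surface at z = 0. Lengths are in m, angles in degrees, forces in N, time in s.
With the tool pointing down it reaches from about 0.25 to 0.725 m from the base axis. Payload 9.7 kg.
Tool frame: the origin (TCP) lies midway between the tips of the shut fingers; the grasp point (between the pads) lies 19 mm behind it (bot.hold_point_z is the distance from the TCP to the grasp point, in m); z points along the fingers, y is the line along which they close (so a half turn about z gives the same grasp; the last joint's range is limited). The gripper opens to 85 mm and grips with 20 to 120 N. Pads are 22 mm wide; open, the fingers measure 114 mm over their backs; the gripper's body (76 mm by 85 mm) begins 54 mm behind the grasp point. The pads swing forward as they close: fully open they stand 13 mm farther back than shut.
Start: joints at [65.317, 4.979, 10.078, 95.1, 0, 90], TCP at [0.23, 0.5, 0.231] pointing down, gripper open.
Joint ranges: [-179.16, 179.16], [-48.56, 103.87], [-65.8, 70.77], [-126.05, 130.52], [-82.76, 87.17], [-180, 180]. Speed limits (degrees/s): [127.2, 127.2, 147.25, 180, 180, 180].

INTERFACE

Orientations are given as [roll, pitch, yaw] about the fixed x, y, z axes, in that order (R = Rz(yaw) Ry(pitch) Rx(roll)).
In Python, from workcell import bot gives the robot as it stands.
- The arm moves only by the tool play_rows, never from a script. Its argument "steps" is a list that holds one entry, the list of rows, each a list of 4 numbers: the shift along the tool's x, y, z in m, then the turn about the tool's z in rad. In form: [[[tx, ty, tz, yaw], ...]]. A call has exactly 5 rows; each row shifts and turns the commanded pose from where the row before left it, along the tool's axes as they then stand; what a row does not reach is not made up. A row lasts 1/12 s, in which the tool goes at most 41.7 mm and 7.16 degrees, less where a joint would pass 70% of its speed; a pose out of reach is approached as far as the arm can. A call is refused whole if a number of a shift passes 0.0417 or a number of a turn 0.125, either way. A call with a gripper value outside its range is refused whole. "gripper" is the finger opening in m, from 0 to 0.0854, set as the call begins (left out, the last holds). The fingers move at their own pace and stop on an object; "squeeze" is the grip in N (left out, the last holds). Time passes only in rows, so rows that do not move let the fingers close, or fill a call up. It gives the time, the measured TCP pose, the force, the opening and the grip force at its end, in the units of the state.
- bot.get_obs(): the state, without advancing time (a new reading comes with each control period).
- bot.camera(name): name is "scene" or "top" or "wrist"; returns a dict with "img" (400x640x3 uint8, blue, green, red), "vfov" (degrees; the focal length in pixels is half the picture's height over the tangent of half this angle, whatever the lens; pixels are square), "cx", "cy" (the principal point, pixels), "xyz" and "attitude" of the camera in the world. Camera axes: x right, y down, z forward; pixel columns grow to the right and rows downward; lengths in m; the calibration is good to about 2 mm. A picture is of the moment at which its call begins. There is no depth.
- bot.job_done(): hands the job in; it is judged then, once.
The state is a dict: "time": time; "q": joint angles; "qd": joint speeds; "joint_efforts": joint torques, N m; "ee_pos": TCP position; "tcp_rot": TCP orientation; "wrist_force": force on the tool from outside, world axes, zero at the start; "torque": the same for the moment, N m; "opening": finger opening in m; "grasp_force": force on a finger pad.
Only numpy, scipy, OpenCV 4.12 (cv2) and the standard library are available. Lean on these libraries where they do the work, as an engineer would, in place of code of your own. Each camera call takes 0.05 s, during which the arm holds its last target. There are 200 camera calls.

## Working session

There is one attempt and no reset: what is moved stays moved. The work goes in short steps, Python scripts to look and compute and a tool call to move; the robot and the scene stay as the last step left them, time stands still between calls to the robot, and variables do not carry over. Pictures are saved under pics/ and viewed, at most 10 in all, crops included, and the job is handed in when it is done.

Besides the shell and the picture viewer there is one more tool, called as name([rows], argument=value, ...), one row to a line, values as JSON. play_rows: Moves the arm, as the interface text tells. Its arguments: {"type":"object","properties":{"steps":{"type":"array","items":{"type":"array","items":{"type":"array","items":{"type":"number"}}}},"gripper":{"type":"number"},"squeeze":{"type":"number"}},"required":["steps"]}

```bash
mkdir -p pics; ls; cat > h.py <<'E'
import numpy as np,cv2
from scipy.spatial.transform import Rotation as R
from workcell import bot
def shot(n,f):
    c=bot.camera(n); cv2.imwrite('pics/'+f,c['img']); np.save('pics/'+f+'.npy',{k:v for k,v in c.items() if k!='img'},allow_pickle=True); return c
def rot(a):
    a=np.array(a,float)
    return a if a.shape==(3,3) else (R.from_euler('xyz',a,degrees=True).as_matrix() if a.size==3 else R.from_quat(a).as_matrix())
def load(f): return np.load('pics/'+f+'.npy',allow_pickle=True).item()
def pix(c,u,v,z):
    F=200/np.tan(np.radians(c['vfov'])/2)
    d=rot(c['attitude'])@np.array([(u-c['cx'])/F,(v-c['cy'])/F,1]); p=np.array(c['xyz'])
    return p+d*(z-p[2])/d[2]
def proj(c,P):
    F=200/np.tan(np.radians(c['vfov'])/2)
    q=rot(c['attitude']).T@(np.array(P)-c['xyz']); return q[:2]/q[2]*F+[c['cx'],c['cy']]
E
python3 - <<'E'
from h import *
for n in('scene','top','wrist'):
    c=shot(n,n+'0.png'); print({k:v for k,v in c.items() if k!='img'})
print(bot.get_obs(), bot.hold_point_z)
E
```

```text
pics
{'vfov': 44.23226755592365, 'cx': 320.2490250884788, 'cy': 194.895577369949, 'xyz': array([0.96212815, 0.33823553, 1.15150475]), 'attitude': array([-149.45216616,    0.48959144,  126.65357928])}
{'vfov': 43.18825544084372, 'cx': 326.1228626244152, 'cy': 198.1649013350545, 'xyz': array([ 0.19084798, -0.02805758,  1.4710507 ]), 'attitude': array([-168.07911489,   -0.3670316 ,  -88.18374116])}
{'vfov': 69.4510195062087, 'cx': 317.48859497721145, 'cy': 201.08778645693556, 'xyz': array([0.15948596, 0.53099951, 0.37281771]), 'attitude': array([1.62670384e+02, 8.77746219e-02, 6.53003237e+01])}
{'time': 0.15, 'q': array([ 6.53164357e+01,  5.00159113e+00,  1.00469647e+01,  9.50998615e+01,
       -2.15111667e-03,  9.00002568e+01]), 'qd': array([ 0.01810757, -0.10661883,  0.22724165, -0.02185934,  0.05765813,
       -0.017246  ]), 'joint_efforts': array([ 3.68633100e-04, -5.20763040e+01,  4.65044796e+01,  1.39002365e-02,
       -2.95015946e-05,  1.04048627e-05]), 'ee_pos': array([0.22962333, 0.49958877, 0.23078637]), 'tcp_rot': array([-1.79945512e+02,  2.15135993e-03,  1.55316181e+02]), 'wrist_force': array([ 0.88609707, -0.10766412,  0.02253811]), 'torque': array([-0.03572318, -0.00444003, -0.01285032]), 'grasp_force': 0.0, 'opening': 0.08513166674068101} 0.0187
```

View pics/top0.png

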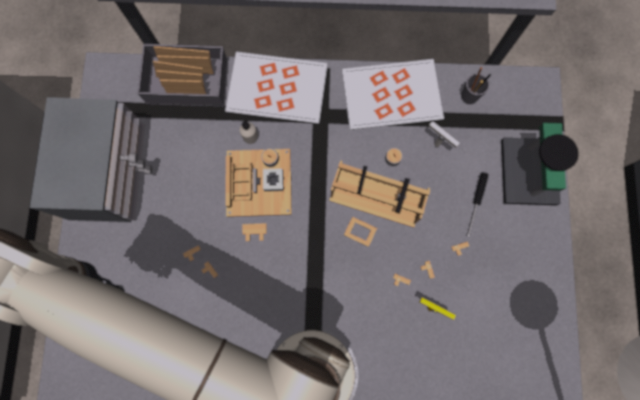

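View pics/scene0.png

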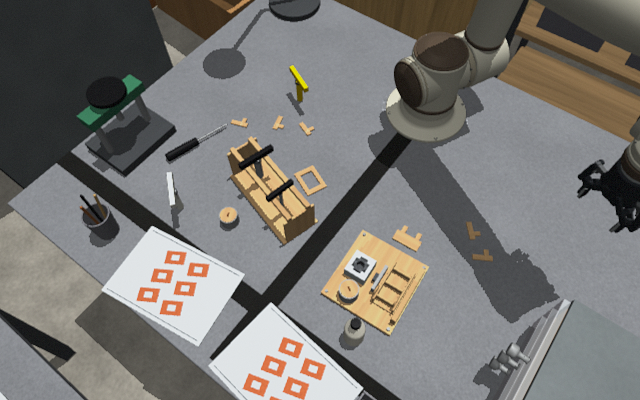

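The top view shows two black-bar keys on the rest, at about (363,180) and (402,195). The look-alikes are white at (445,135) and yellow at (438,307). The key at (402,195) looks longer, so I'll enlarge to confirm.

```bash
python3 - <<'E'
from h import *
t=cv2.imread('pics/top0.png');s=cv2.imread('pics/scene0.png')
a=cv2.resize(t[140:240,320:440],(720,600),interpolation=cv2.INTER_CUBIC)
cv2.imwrite('pics/c1.png',a)
b=cv2.resize(s[130:255,220:345],(600,600),interpolation=cv2.INTER_CUBIC)
cv2.imwrite('pics/c2.png',b)
d=cv2.resize(t[140:225,215:305],(635,600),interpolation=cv2.INTER_CUBIC)
cv2.imwrite('pics/c3.png',d)
E
```

```text
(no output)
```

View pics/c1.png

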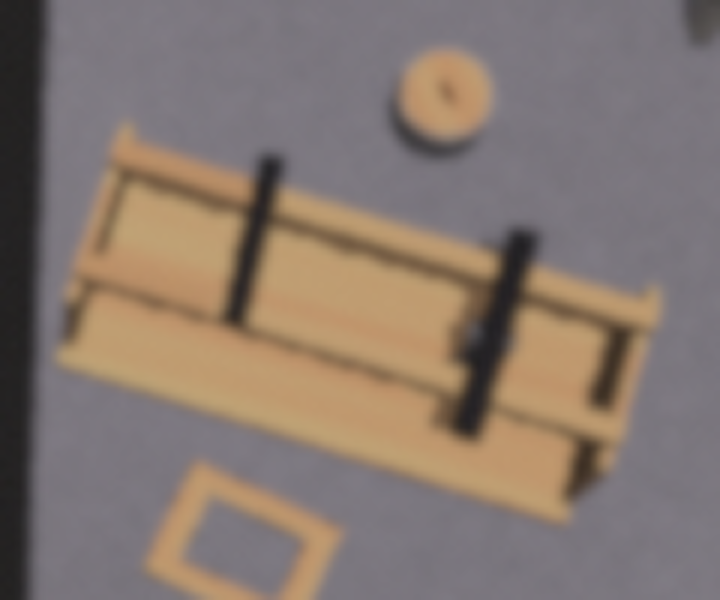

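View pics/c3.png

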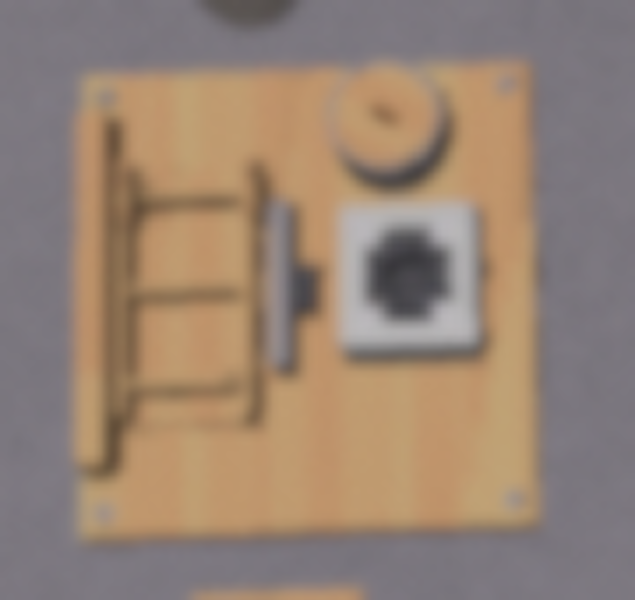

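```bash
python3 - <<'E'
from h import *
c=load('top0.png')
f=lambda u,v,z:pix(c,320+u/6,140+v/6,z)
for n,a,b,z in(('big',(520,232),(468,435),.133),('small',(270,158),(235,323),.131)):
    A,B=f(*a,z),f(*b,z); print(n,(A+B)/2,np.linalg.norm(A-B),np.degrees(np.arctan2(*(A-B)[1::-1])))
g=lambda u,v,z:pix(c,215+u/7.06,140+v/7.06,z)
q=[g(*p,.045) for p in((338,203),(480,203),(483,352),(341,352))]
print(np.array(q),np.mean(q,0),g(408,273,.045)); 
q=[g(*p,.012) for p in((80,75),(533,65),(540,525),(78,540))];print(np.array(q))
a,b=f(115,155,.115),f(650,325,.115);print('rail dir',np.degrees(np.arctan2(*(b-a)[1::-1])),a,b)
c=load('wrist0.png');o=bot.get_obs()
T=rot(o['tcp_rot']);print('cam in tool',T.T@(np.array(c['xyz'])-o['ee_pos']),T.T@rot(c['attitude']))
E
```

```text
big [ 0.48778515 -0.2341099   0.133     ] 0.09757969271451122 -13.915822671985339
small [ 0.5278318 -0.1243218  0.131    ] 0.07927616213104677 -10.629932657083044
[[0.57362102 0.15959017 0.045     ]
 [0.57558255 0.10096518 0.045     ]
 [0.51251586 0.09662214 0.045     ]
 [0.51058815 0.15473027 0.045     ]] [0.54307689 0.12797694 0.045     ] [0.54480851 0.12910015 0.045     ]
[[0.63514403 0.27691743 0.012     ]
 [0.64608458 0.08437198 0.012     ]
 [0.44718521 0.07225822 0.012     ]
 [0.43460032 0.26319738 0.012     ]]
rail dir -106.3399814819304 [ 0.57031264 -0.06100878  0.115     ] [ 0.49779542 -0.3083575   0.115     ]
cam in tool [ 0.07684077 -0.00088455 -0.14203345] [[-2.76703460e-04 -9.54618231e-01 -2.97832094e-01]
 [ 9.99999793e-01 -9.11133614e-05 -6.37019753e-04]
 [ 5.80974187e-04 -2.97832208e-01  9.54618059e-01]]
```

```bash
cat >> h.py <<'E'
def plan(p0,y0,p1,y1,n):
    """rows for a straight world move, tool pointing down; yaw in deg"""
    p0,p1=np.array(p0),np.array(p1); dy=(y1-y0)/n; d=(p1-p0)/n; k=0
    rows=[]
    for i in range(n):
        a=np.radians(y0+dy*i); c,s=np.cos(a),np.sin(a)
        rows.append([round(float(v),4) for v in(c*d[0]+s*d[1],s*d[0]-c*d[1],-d[2],-np.radians(dy))])
    for i in range(0,n,5): print([rows[i:i+5]])
def now():
    o=bot.get_obs(); print(round(o['time'],2),np.round(o['ee_pos'],4),np.round(o['tcp_rot'],2),np.round(o['wrist_force'],1),np.round(o['torque'],2),round(o['opening'],4),round(o['grasp_force'],1)); return o
E
python3 - <<'E'
from h import *
plan([.23,.5,.231],155.32,[.544,.1285,.171],-14,25)
E
```

```text
[[[-0.0176, -0.0083, 0.0024, 0.1182], [-0.0185, -0.0061, 0.0024, 0.1182], [-0.0191, -0.0039, 0.0024, 0.1182], [-0.0194, -0.0016, 0.0024, 0.1182], [-0.0194, 0.0007, 0.0024, 0.1182]]]
[[[-0.0192, 0.003, 0.0024, 0.1182], [-0.0187, 0.0052, 0.0024, 0.1182], [-0.018, 0.0074, 0.0024, 0.1182], [-0.017, 0.0095, 0.0024, 0.1182], [-0.0158, 0.0114, 0.0024, 0.1182]]]
[[[-0.0143, 0.0132, 0.0024, 0.1182], [-0.0127, 0.0148, 0.0024, 0.1182], [-0.0108, 0.0162, 0.0024, 0.1182], [-0.0089, 0.0173, 0.0024, 0.1182], [-0.0067, 0.0182, 0.0024, 0.1182]]]
[[[-0.0045, 0.0189, 0.0024, 0.1182], [-0.0023, 0.0193, 0.0024, 0.1182], [0.0, 0.0195, 0.0024, 0.1182], [0.0023, 0.0193, 0.0024, 0.1182], [0.0046, 0.0189, 0.0024, 0.1182]]]
[[[0.0068, 0.0182, 0.0024, 0.1182], [0.0089, 0.0173, 0.0024, 0.1182], [0.0108, 0.0162, 0.0024, 0.1182], [0.0127, 0.0148, 0.0024, 0.1182], [0.0143, 0.0132, 0.0024, 0.1182]]]
```

play_rows([
  [[-0.0176,-0.0083,0.0024,0.118],[-0.0185,-0.0061,0.0024,0.118],[-0.0191,-0.0039,0.0024,0.118],[-0.0194,-0.0016,0.0024,0.118],[-0.0194,0.0007,0.0024,0.118]],
])

```text
time: 0.57
ee_pos: [0.293, 0.4247, 0.2189]
tcp_rot: [-180.0, 0.0, 121.2]
wrist_force: [0.4, 0.2, 0.2]
opening: 0.0854
grasp_force: 0.0
```

play_rows([
  [[-0.0192,0.003,0.0024,0.118],[-0.0187,0.0052,0.0024,0.118],[-0.018,0.0074,0.0024,0.118],[-0.017,0.0095,0.0024,0.118],[-0.0158,0.0114,0.0024,0.118]],
])

```text
time: 0.98
ee_pos: [0.356, 0.3505, 0.207]
tcp_rot: [-180.0, 0.0, 87.4]
wrist_force: [-0.8, 0.1, 0.3]
opening: 0.0857
grasp_force: 0.0
```

play_rows([
  [[-0.0143,0.0132,0.0024,0.118],[-0.0127,0.0148,0.0024,0.118],[-0.0108,0.0162,0.0024,0.118],[-0.0089,0.0173,0.0024,0.118],[-0.0067,0.0182,0.0024,0.118]],
])

```text
time: 1.4
ee_pos: [0.419, 0.2764, 0.1949]
tcp_rot: [-180.0, 0.0, 53.6]
wrist_force: [0.1, -0.7, 0.1]
opening: 0.0853
grasp_force: 0.0
```

play_rows([
  [[-0.0045,0.0189,0.0024,0.118],[-0.0023,0.0193,0.0024,0.118],[0.0,0.0195,0.0024,0.118],[0.0023,0.0193,0.0024,0.118],[0.0046,0.0189,0.0024,0.118]],
])

```text
time: 1.82
ee_pos: [0.4864, 0.1914, 0.1829]
tcp_rot: [-179.4, 0.0, 21.1]
wrist_force: [0.9, 0.1, 0.2]
opening: 0.0855
grasp_force: 0.0
```

play_rows([
  [[0.0068,0.0182,0.0024,0.118],[0.0089,0.0173,0.0024,0.118],[0.0108,0.0162,0.0024,0.118],[0.0127,0.0148,0.0024,0.118],[0.0143,0.0132,0.0024,0.118]],
])

```text
time: 2.23
ee_pos: [0.5694, 0.0046, 0.1674]
tcp_rot: [-174.5, 1.6, -2.2]
wrist_force: [0.4, 0.6, -0.2]
opening: 0.0852
grasp_force: 0.0
```

play_rows([
  [[0,0,0,0],[0,0,0,0],[0,0,0,0],[0,0,0,0],[0,0,0,0]],
])

```text
time: 2.65
ee_pos: [0.5687, 0.0079, 0.168]
tcp_rot: [-174.5, 1.5, -1.9]
wrist_force: [-0.5, 0.5, 0.3]
opening: 0.0854
grasp_force: 0.0
```

```bash
python3 - <<'E'
from h import *
c=shot('wrist','w1.png');now();u=proj(c,[.5437,.1287,.045]);print(u)
x,y=map(int,u); im=c['img'][y-50:y+50,x-60:x+60]
cv2.imwrite('pics/c4.png',cv2.resize(im,(720,600),interpolation=cv2.INTER_CUBIC)); print(x-60,y-50)
E
```

```text
2.7 [0.5687 0.0079 0.168 ] [-174.54    1.52   -1.88] [ 0.1  0.1 -0.7] [-0.07 -0.03 -0.01] 0.0854 0.0
[211.38836509 214.54436191]
151 164
```

View pics/c4.png

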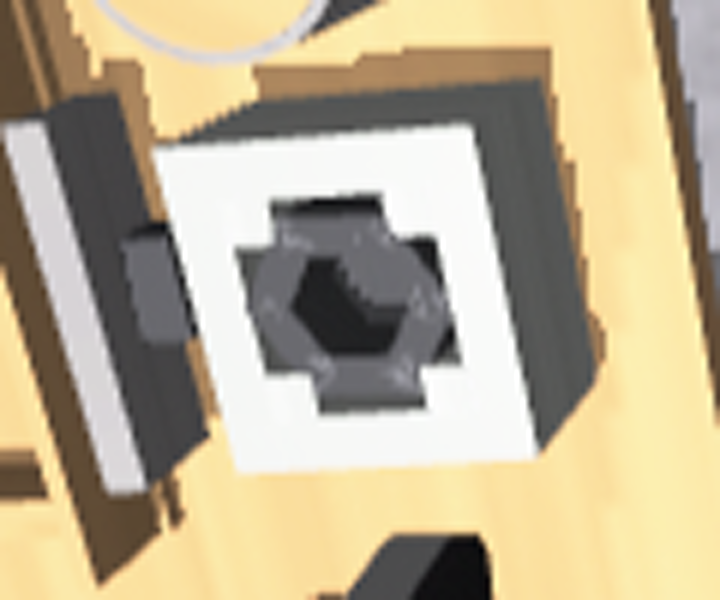

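The hexagon socket is visible, with its mouth centred near crop (355,305) and corners at about (290,300), (325,255) and (410,320). The arm drifted from the commanded pose and is slightly tilted, so I'll check the joints.

```bash
python3 - <<'E'
from h import *
o=now();print(o['q'],o['qd']);print(dir(bot))
E
```

```text
2.7 [0.5687 0.0079 0.168 ] [-174.54    1.52   -1.88] [ 0.1  0.1 -0.7] [-0.07 -0.03 -0.01] 0.0854 0.0
[ -1.93957484   8.18961832   6.42146866  89.75547289   5.46174017
 179.94125552] [-0.10242492 -0.05086049  0.05963382 -0.01011792  0.00174715 -0.04509191]
['PlanningError', '__class__', '__delattr__', '__dict__', '__dir__', '__doc__', '__eq__', '__format__', '__ge__', '__getattribute__', '__getstate__', '__gt__', '__hash__', '__init__', '__init_subclass__', '__le__', '__lt__', '__module__', '__ne__', '__new__', '__reduce__', '__reduce_ex__', '__repr__', '__setattr__', '__sizeof__', '__str__', '__subclasshook__', '__weakref__', 'camera', 'get_obs', 'hold_point_z', 'job_done']
```

play_rows([
  [[0,0,-0.01,0],[0,0,-0.01,0],[0,0,0,0],[0,0,0,0],[0,0,0,0]],
])

```text
time: 3.12
ee_pos: [0.5695, 0.0047, 0.1878]
tcp_rot: [-174.5, 1.5, -2.0]
wrist_force: [-0.2, -1.1, -1.0]
opening: 0.0853
grasp_force: 0.0
```

```bash
python3 - <<'E'
from h import *
o=now();print(o['q'])
E
```

```text
3.12 [0.5695 0.0047 0.1878] [-174.54    1.52   -2.  ] [-0.2 -1.1 -1. ] [-0.11  0.07  0.04] 0.0853 0.0
[ -2.25075481   8.47620692   8.92801274  91.99325473   5.45413852
 179.75272184]
```

play_rows([
  [[0,0,0,-0.12],[0,0,0,-0.12],[0,0,0,-0.12],[0,0,0,-0.12],[0,0,0,-0.12]],
])

```text
time: 3.53
ee_pos: [0.5692, 0.0046, 0.1871]
tcp_rot: [-174.6, -1.8, 32.5]
wrist_force: [-0.3, -0.1, -0.0]
opening: 0.0854
grasp_force: 0.0
```

```bash
python3 - <<'E'
from h import *
o=now();print(o['q'])
E
```

```text
3.53 [0.5692 0.0046 0.1871] [-174.6    -1.79   32.53] [-0.3 -0.1 -0. ] [-0.1  -0.02 -0.01] 0.0854 0.0
[ -2.2672484    8.50315043   8.8705555   91.98561537   5.45596367
 145.03839797]
```

q6 hit its 180° limit, because yaw = q1 − q6 + 180. That left the command with a 5.5° tilt. Pushing the same way at the opposite limit should undo it, so I'll unwind q6 to near −175.

play_rows([
  [[0,0,0,-0.124],[0,0,0,-0.124],[0,0,0,-0.124],[0,0,0,-0.124],[0,0,0,-0.124]],
])

```text
time: 3.95
ee_pos: [0.5692, 0.0046, 0.1871]
tcp_rot: [-176.6, -4.6, 68.0]
wrist_force: [1.0, -0.3, -0.5]
opening: 0.0855
grasp_force: 0.0
```

play_rows([
  [[0,0,0,-0.124],[0,0,0,-0.124],[0,0,0,-0.124],[0,0,0,-0.124],[0,0,0,-0.124]],
])

```text
time: 4.37
ee_pos: [0.5692, 0.0046, 0.1871]
tcp_rot: [-180.0, -5.7, 103.7]
wrist_force: [-0.5, -0.4, -1.0]
opening: 0.0853
grasp_force: 0.0
```

play_rows([
  [[0,0,0,-0.124],[0,0,0,-0.124],[0,0,0,-0.124],[0,0,0,-0.124],[0,0,0,-0.124]],
])

```text
time: 4.78
ee_pos: [0.5692, 0.0046, 0.1871]
tcp_rot: [176.7, -4.7, 139.3]
wrist_force: [0.1, -1.3, -0.6]
opening: 0.0855
grasp_force: 0.0
```

play_rows([
  [[0,0,0,-0.124],[0,0,0,-0.124],[0,0,0,-0.124],[0,0,0,-0.124],[0,0,0,-0.124]],
])

```text
time: 5.2
ee_pos: [0.5692, 0.0046, 0.1871]
tcp_rot: [174.6, -1.9, 174.8]
wrist_force: [-0.6, -0.2, 0.1]
opening: 0.0852
grasp_force: 0.0
```

play_rows([
  [[0,0,0,-0.124],[0,0,0,-0.124],[0,0,0,-0.124],[0,0,0,-0.124],[0,0,0,-0.124]],
])

```text
time: 5.62
ee_pos: [0.5692, 0.0046, 0.1871]
tcp_rot: [174.5, 1.6, -149.8]
wrist_force: [-0.7, 0.3, 0.0]
opening: 0.0856
grasp_force: 0.0
```

play_rows([
  [[0,0,0,-0.124],[0,0,0,-0.124],[0,0,0,-0.124],[0,0,0,-0.124],[0,0,0,-0.124]],
])

```text
time: 6.03
ee_pos: [0.5692, 0.0046, 0.1871]
tcp_rot: [176.5, 4.5, -114.4]
wrist_force: [-0.5, 0.2, 0.7]
opening: 0.0851
grasp_force: 0.0
```

play_rows([
  [[0,0,0,-0.124],[0,0,0,-0.124],[0,0,0,-0.124],[0,0,0,-0.124],[0,0,0,-0.124]],
])

```text
time: 6.45
ee_pos: [0.5692, 0.0046, 0.1872]
tcp_rot: [179.7, 5.7, -78.7]
wrist_force: [-0.3, 0.5, 0.9]
opening: 0.0856
grasp_force: 0.0
```

play_rows([
  [[0,0,0,-0.124],[0,0,0,-0.124],[0,0,0,-0.124],[0,0,0,-0.124],[0,0,0,-0.124]],
])

```text
time: 6.87
ee_pos: [0.5692, 0.0046, 0.1871]
tcp_rot: [-176.9, 4.8, -43.1]
wrist_force: [-0.4, -0.9, 0.6]
opening: 0.0854
grasp_force: 0.0
```

play_rows([
  [[0,0,0,-0.124],[0,0,0,-0.124],[0,0,0,-0.124],[0,0,0,-0.124],[0,0,0,-0.124]],
])

```text
time: 7.28
ee_pos: [0.5692, 0.0046, 0.1871]
tcp_rot: [-174.7, 2.1, -7.6]
wrist_force: [-0.4, 0.1, 0.5]
opening: 0.0854
grasp_force: 0.0
```

```bash
python3 - <<'E'
from h import *
o=now();print(o['q'],rot(o['tcp_rot'])[:,2])
E
```

```text
7.28 [0.5692 0.0046 0.1871] [-174.72    2.11   -7.56] [-0.4  0.1  0.5] [-0.06 -0.04  0.01] 0.0854 0.0
[  -2.26516072    8.49857938    8.87279527   91.98657696    5.45504222
 -174.68601399] [-0.02423062  0.09609746 -0.99507696]
```

play_rows([
  [[0,0,0,-0.09],[0,0,0,-0.1],[0,0,0,0],[0,0,0,0],[0,0,0,0]],
])

```text
time: 7.7
ee_pos: [0.569, 0.0292, 0.1873]
tcp_rot: [-175.5, 1.1, 0.6]
wrist_force: [0.4, -0.3, -0.2]
opening: 0.0857
grasp_force: 0.0
```

```bash
python3 - <<'E'
from h import *
o=now();print(o['q'],rot(o['tcp_rot'])[:,2])
E
```

```text
7.7 [0.569  0.0292 0.1873] [-175.52    1.12    0.64] [ 0.4 -0.3 -0.2] [-0.09 -0.03  0.07] 0.0857 0.0
[   0.7038743     8.09345736    8.49554973   91.51695549    4.47885437
 -179.93988638] [-0.02035524  0.07784699 -0.9967575 ]
```

play_rows([
  [[0,0,0,-0.1],[0,0,0,-0.1],[0,0,0,-0.1],[0,0,0,-0.1],[0,0,0,0]],
])

```text
time: 8.12
ee_pos: [0.552, 0.1382, 0.1874]
tcp_rot: [180.0, 0.1, 14.0]
wrist_force: [-0.6, -0.2, 0.4]
opening: 0.0856
grasp_force: 0.0
```

```bash
python3 - <<'E'
from h import *
o=now();print(o['q'],rot(o['tcp_rot'])[:,2])
E
```

```text
8.12 [0.552  0.1382 0.1874] [1.8e+02 6.0e-02 1.4e+01] [-0.6 -0.2  0.4] [0.   0.05 0.02] 0.0856 0.0
[ 1.40560525e+01  6.96103340e+00  7.35360201e+00  9.04544660e+01
 -3.38812754e-03 -1.79940745e+02] [-1.03360437e-03 -3.19739998e-04 -9.99999415e-01]
```

Tilt is fixed at 0.06°, and the tool is over the socket, so I'll look now.

```bash
python3 - <<'E'
from h import *
c=shot('wrist','w2.png');now();u=proj(c,[.5437,.1287,.045]);print(u)
x,y=map(int,u); im=c['img'][y-30:y+30,x-36:x+36]
cv2.imwrite('pics/c5.png',cv2.resize(im,(720,600),interpolation=cv2.INTER_CUBIC)); print(x-36,y-30)
E
```

```text
8.17 [0.5524 0.1366 0.1874] [1.800e+02 6.000e-02 1.383e+01] [ 0.  -0.7 -0.1] [-0.03 -0.01  0.02] 0.0857 0.0
[324.18794252 197.6145517 ]
288 167
```

View pics/c5.png

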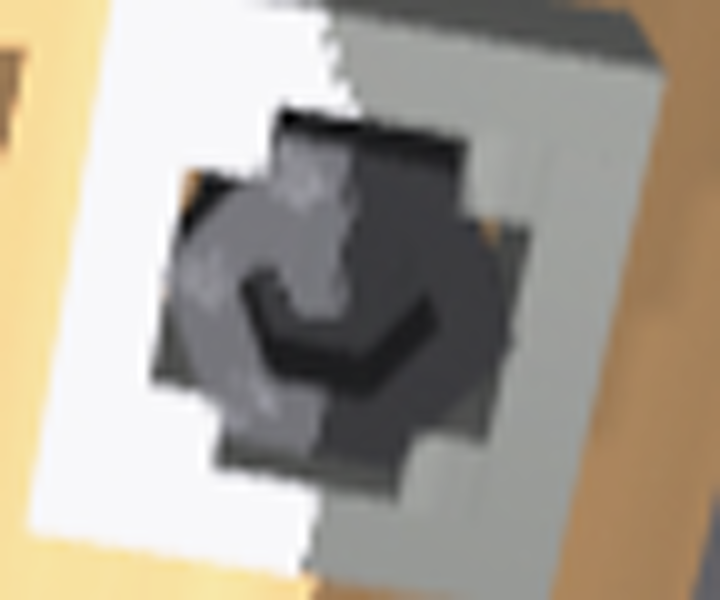

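The socket's mouth shows clearly, with hex corners at crop (242,282), (270,375), (368,397) and (440,308), centred near (341,297).

```bash
python3 - <<'E'
from h import *
c=load('w2.png')
W=[pix(c,288+(u+.5)/10-.5,167+(v+.5)/10-.5,.045)[:2] for u,v in((242,282),(270,375),(368,397),(440,308),(341,297))]
for i in range(3): d=W[i+1]-W[i];print(np.linalg.norm(d),np.degrees(np.arctan2(d[1],d[0]))%60)
print(W[0]+W[2]-W[1],W[1]+W[3]-W[2],W[4])
from scipy.optimize import least_squares
f=lambda x:np.concatenate([x[:2]+.01068*np.array([np.cos(x[2]+k*np.pi/3),np.sin(x[2]+k*np.pi/3)])-W[k] for k in range(4)])
best=min((least_squares(f,[*W[4],a]) for a in np.linspace(-3,3,13)),key=lambda r:r.cost);print(best.x[:2],np.degrees(best.x[2])%60,best.cost**.5)
r=[pix(c,288+u/10,167+v/10,.045)[:2] for u,v in((115,0),(665,70),(30,525))]
print('housing edge',[np.degrees(np.arctan2(*(r[i]-r[0])[::-1])) for i in(1,2)])
E
```

```text
0.010431060745107582 29.793362619891724
0.01045644044963088 30.68525310730675
0.012128477507606107 36.731093425787975
[0.54371574 0.13139271] [0.54568032 0.13187417] [0.54448873 0.13159518]
[0.54426239 0.13186363] 34.06820910612001 0.0009537093164927894
housing edge [np.float64(-83.36967200247877), np.float64(-176.16321026852003)]
```

```bash
python3 - <<'E'
from h import *
plan([.5524,.1366,.1874],13.83,[.488,-.234,.21],-194,30)
E
```

```text
[[[-0.005, 0.0115, -0.0008, 0.1209], [-0.0036, 0.012, -0.0008, 0.1209], [-0.0021, 0.0124, -0.0008, 0.1209], [-0.0006, 0.0125, -0.0008, 0.1209], [0.0009, 0.0125, -0.0008, 0.1209]]]
[[[0.0024, 0.0123, -0.0008, 0.1209], [0.0038, 0.0119, -0.0008, 0.1209], [0.0053, 0.0114, -0.0008, 0.1209], [0.0066, 0.0107, -0.0008, 0.1209], [0.0078, 0.0098, -0.0008, 0.1209]]]
[[[0.009, 0.0088, -0.0008, 0.1209], [0.0099, 0.0076, -0.0008, 0.1209], [0.0108, 0.0064, -0.0008, 0.1209], [0.0115, 0.005, -0.0008, 0.1209], [0.012, 0.0036, -0.0008, 0.1209]]]
[[[0.0124, 0.0021, -0.0008, 0.1209], [0.0125, 0.0006, -0.0008, 0.1209], [0.0125, -0.0009, -0.0008, 0.1209], [0.0123, -0.0024, -0.0008, 0.1209], [0.0119, -0.0039, -0.0008, 0.1209]]]
[[[0.0114, -0.0053, -0.0008, 0.1209], [0.0107, -0.0066, -0.0008, 0.1209], [0.0098, -0.0078, -0.0008, 0.1209], [0.0088, -0.009, -0.0008, 0.1209], [0.0076, -0.01, -0.0008, 0.1209]]]
[[[0.0064, -0.0108, -0.0008, 0.1209], [0.005, -0.0115, -0.0008, 0.1209], [0.0036, -0.012, -0.0008, 0.1209], [0.0021, -0.0124, -0.0008, 0.1209], [0.0006, -0.0125, -0.0008, 0.1209]]]
```

play_rows([
  [[-0.005,0.0115,-0.0008,0.121],[-0.0036,0.012,-0.0008,0.121],[-0.0021,0.0124,-0.0008,0.121],[-0.0006,0.0125,-0.0008,0.121],[0.0009,0.0125,-0.0008,0.121]],
], gripper=0.04)

```text
time: 8.58
ee_pos: [0.5421, 0.0713, 0.1914]
tcp_rot: [180.0, 0.1, -21.5]
wrist_force: [-0.1, 0.3, 0.1]
opening: 0.0403
grasp_force: 0.0
```

play_rows([
  [[0.0024,0.0123,-0.0008,0.121],[0.0038,0.0119,-0.0008,0.121],[0.0053,0.0114,-0.0008,0.121],[0.0066,0.0107,-0.0008,0.121],[0.0078,0.0098,-0.0008,0.121]],
])

```text
time: 9.0
ee_pos: [0.531, 0.0095, 0.1955]
tcp_rot: [179.9, 0.0, -56.2]
wrist_force: [1.0, -0.3, -0.6]
opening: 0.0401
grasp_force: 0.0
```

play_rows([
  [[0.009,0.0088,-0.0008,0.121],[0.0099,0.0076,-0.0008,0.121],[0.0108,0.0064,-0.0008,0.121],[0.0115,0.005,-0.0008,0.121],[0.012,0.0036,-0.0008,0.121]],
])

```text
time: 9.42
ee_pos: [0.5198, -0.0522, 0.1996]
tcp_rot: [179.9, -0.0, -90.8]
wrist_force: [0.8, 0.0, -0.6]
opening: 0.0404
grasp_force: 0.0
```

play_rows([
  [[0.0124,0.0021,-0.0008,0.121],[0.0125,0.0006,-0.0008,0.121],[0.0125,-0.0009,-0.0008,0.121],[0.0123,-0.0024,-0.0008,0.121],[0.0119,-0.0039,-0.0008,0.121]],
])

```text
time: 9.83
ee_pos: [0.5088, -0.1139, 0.2036]
tcp_rot: [180.0, -0.0, -125.5]
wrist_force: [-0.3, -0.4, -0.7]
opening: 0.0397
grasp_force: 0.0
```

play_rows([
  [[0.0114,-0.0053,-0.0008,0.121],[0.0107,-0.0066,-0.0008,0.121],[0.0098,-0.0078,-0.0008,0.121],[0.0088,-0.009,-0.0008,0.121],[0.0076,-0.01,-0.0008,0.121]],
])

```text
time: 10.25
ee_pos: [0.4975, -0.1757, 0.2076]
tcp_rot: [180.0, -0.1, -160.2]
wrist_force: [-0.1, 0.0, -0.3]
opening: 0.04
grasp_force: 0.0
```

play_rows([
  [[0.0064,-0.0108,-0.0008,0.121],[0.005,-0.0115,-0.0008,0.121],[0.0036,-0.012,-0.0008,0.121],[0.0021,-0.0124,-0.0008,0.121],[0.0006,-0.0125,-0.0008,0.121]],
])

```text
time: 10.67
ee_pos: [0.4863, -0.2374, 0.2116]
tcp_rot: [-180.0, -0.1, 165.2]
wrist_force: [0.7, -0.6, 0.7]
opening: 0.0398
grasp_force: 0.0
```

play_rows([
  [[0,0,0,0],[0,0,0,0],[0,0,0,0],[0,0,0,0],[0,0,0,0]],
])

```text
time: 11.08
ee_pos: [0.4872, -0.2352, 0.2117]
tcp_rot: [-180.0, -0.0, 165.8]
wrist_force: [0.5, -0.1, 0.6]
opening: 0.0397
grasp_force: 0.0
```

```bash
python3 - <<'E'
from h import *
c=shot('wrist','w3.png');o=now();print(o['q'],proj(c,[.488,-.234,.133]))
E
```

```text
11.13 [ 0.4872 -0.2352  0.2117] [-1.7997e+02 -4.0000e-02  1.6577e+02] [-0.2 -0.   0.5] [0.08 0.03 0.01] 0.0399 0.0
[-2.57480852e+01  3.39042193e+00  6.21682365e+00  9.28601643e+01
 -3.39979927e-02 -1.15182118e+01] [320.26460057 211.29120957]
```

View pics/w3.png

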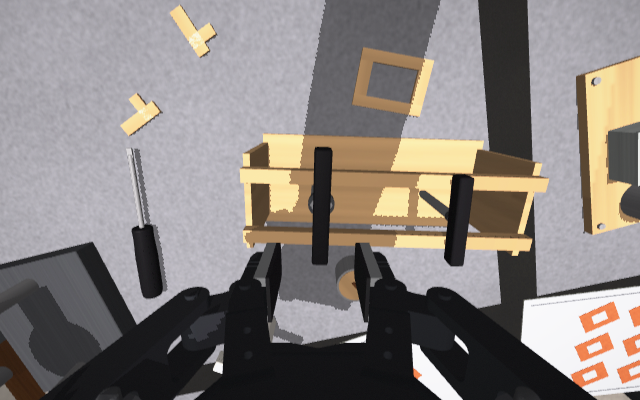

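The larger key's bar runs from (323,148) to (320,264), centred about (321.5,206). The small key is clear on the right at (459,220).

```bash
python3 - <<'E'
from h import *
c=load('w3.png');im=cv2.imread('pics/w3.png')
g=im.max(2)
for v in range(144,270,6):
    r=np.where(g[v,295:350]<45)[0]; print(v,r.min()+295 if len(r) else None,r.max()+295 if len(r) else None,end='; ')
A,B=pix(c,323,148,.133),pix(c,320.5,264.5,.133)
m=(A+B)/2;print(m,np.linalg.norm(A-B),np.degrees(np.arctan2(*(A-B)[1::-1])))
o=now();print('tool offset',rot(o['tcp_rot']).T@(m-o['ee_pos']))
E
```

```text
144 None None; 150 315 331; 156 315 331; 162 314 331; 168 314 331; 174 314 330; 180 314 330; 186 313 330; 192 313 329; 198 313 330; 204 313 329; 210 313 329; 216 313 328; 222 313 328; 228 313 328; 234 313 328; 240 313 327; 246 312 327; 252 312 327; 258 312 327; 264 316 326; [ 0.48714742 -0.23261259  0.133     ] 0.09932311250472041 164.8444331329947
11.13 [ 0.4872 -0.2352  0.2117] [-1.7997e+02 -4.0000e-02  1.6577e+02] [-0.2 -0.   0.5] [0.08 0.03 0.01] 0.0399 0.0
tool offset [0.00061756 0.0024965  0.07870225]
```

play_rows([
  [[0.0006,0.0025,0.02,0.016],[0,0,0.025,0],[0,0,0.025,0],[0,0,0.02,0],[0,0,0.005,0]],
])

```text
time: 11.55
ee_pos: [0.4858, -0.232, 0.1132]
tcp_rot: [180.0, -0.3, 164.8]
wrist_force: [-0.1, 0.1, 0.2]
opening: 0.0399
grasp_force: 0.0
```

play_rows([
  [[0,0,0,0],[0,0,0,0],[0,0,0,0],[0,0,0,0],[0,0,0,0]],
], gripper=0, squeeze=100)

```text
time: 11.97
ee_pos: [0.4877, -0.2332, 0.1182]
tcp_rot: [-180.0, 0.1, 164.8]
wrist_force: [-0.8, 1.4, 5.9]
opening: 0.0112
grasp_force: 100.1
```

```bash
python3 - <<'E'
from h import *
c=shot('wrist','w4.png');o=now()
E
```

```text
12.02 [ 0.4878 -0.2332  0.1182] [-1.7996e+02  9.0000e-02  1.6477e+02] [-0.1  2.2  6.6] [0.3  0.18 0.  ] 0.0113 100.2
```

play_rows([
  [[0,0,0,0],[0,0,0,0],[0,0,0.004,0],[0,0,0.006,0],[0,0,0.001,0]],
], gripper=0.035)

```text
time: 12.43
ee_pos: [0.4866, -0.2328, 0.1042]
tcp_rot: [-180.0, -0.1, 164.8]
wrist_force: [-0.6, 0.3, -1.0]
opening: 0.0352
grasp_force: 0.0
```

play_rows([
  [[0,0,0,0],[0,0,0,0],[0,0,0,0],[0,0,0,0],[0,0,0,0]],
], gripper=0)

```text
time: 12.85
ee_pos: [0.487, -0.233, 0.1055]
tcp_rot: [-180.0, -0.1, 164.8]
wrist_force: [0.3, 0.6, -3.1]
opening: 0.0141
grasp_force: 97.9
```

```bash
python3 - <<'E'
from h import *
c=shot('wrist','w5.png');o=now()
a=cv2.imread('pics/w4.png')[110:290,220:420];b=c['img'][110:290,220:420]
cv2.imwrite('pics/c6.png',cv2.resize(np.hstack([a,b]),(800,360),interpolation=cv2.INTER_CUBIC))
E
```

```text
12.9 [ 0.487  -0.233   0.1055] [-1.7997e+02 -6.0000e-02  1.6476e+02] [-1.   0.1 -2.5] [0.02 0.   0.01] 0.0143 97.9
```

View pics/c6.png

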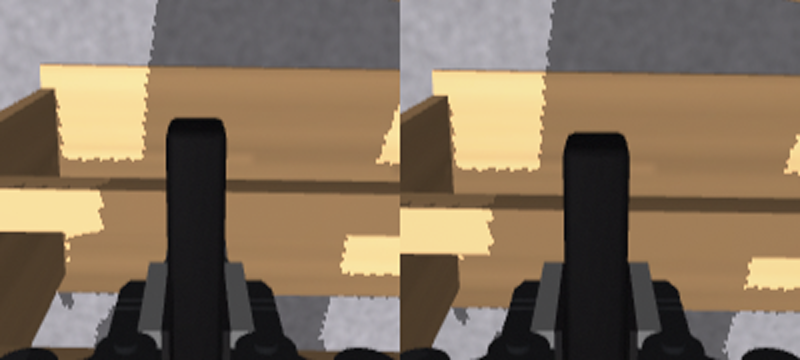

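Second grip is at the bar's full width (14.1 mm). Next I'll lift and carry it to the socket.

```bash
python3 - <<'E'
from h import *
plan([.487,-.233,.2305],164.76,[.544,.130,.2305],182,20)
E
```

```text
[[[0.002, 0.0183, -0.0, -0.015], [0.0017, 0.0183, -0.0, -0.015], [0.0015, 0.0183, -0.0, -0.015], [0.0012, 0.0183, -0.0, -0.015], [0.0009, 0.0183, -0.0, -0.015]]]
[[[0.0006, 0.0184, -0.0, -0.015], [0.0004, 0.0184, -0.0, -0.015], [0.0001, 0.0184, -0.0, -0.015], [-0.0002, 0.0184, -0.0, -0.015], [-0.0005, 0.0184, -0.0, -0.015]]]
[[[-0.0007, 0.0184, -0.0, -0.015], [-0.001, 0.0183, -0.0, -0.015], [-0.0013, 0.0183, -0.0, -0.015], [-0.0016, 0.0183, -0.0, -0.015], [-0.0018, 0.0183, -0.0, -0.015]]]
[[[-0.0021, 0.0183, -0.0, -0.015], [-0.0024, 0.0182, -0.0, -0.015], [-0.0027, 0.0182, -0.0, -0.015], [-0.0029, 0.0181, -0.0, -0.015], [-0.0032, 0.0181, -0.0, -0.015]]]
```

play_rows([
  [[0,0,-0.01,0],[0,0,-0.03,0],[0,0,-0.035,0],[0,0,-0.03,0],[0,0,-0.02,0]],
])

```text
time: 13.32
ee_pos: [0.4875, -0.2331, 0.2348]
tcp_rot: [-179.9, 0.2, 164.8]
wrist_force: [0.3, 0.1, -1.7]
opening: 0.0146
grasp_force: 98.3
```

play_rows([
  [[0.002,0.0183,0,-0.015],[0.0017,0.0183,0,-0.015],[0.0015,0.0183,0,-0.015],[0.0012,0.0183,0,-0.015],[0.0009,0.0183,0,-0.015]],
])

```text
time: 13.73
ee_pos: [0.5015, -0.1415, 0.2315]
tcp_rot: [-180.0, -0.0, 169.1]
wrist_force: [1.0, -0.2, -2.1]
opening: 0.0145
grasp_force: 98.2
```

play_rows([
  [[0.0006,0.0184,0,-0.015],[0.0004,0.0184,0,-0.015],[0.0001,0.0184,0,-0.015],[-0.0002,0.0184,0,-0.015],[-0.0005,0.0184,0,-0.015]],
])

```text
time: 14.15
ee_pos: [0.5159, -0.0505, 0.2315]
tcp_rot: [-180.0, -0.0, 173.4]
wrist_force: [0.5, 0.5, -2.1]
opening: 0.0142
grasp_force: 98.2
```

play_rows([
  [[-0.0007,0.0184,0,-0.015],[-0.001,0.0183,0,-0.015],[-0.0013,0.0183,0,-0.015],[-0.0016,0.0183,0,-0.015],[-0.0018,0.0183,0,-0.015]],
])

```text
time: 14.57
ee_pos: [0.5301, 0.0403, 0.2314]
tcp_rot: [-180.0, -0.0, 177.7]
wrist_force: [0.4, -1.1, -2.3]
opening: 0.0141
grasp_force: 98.2
```

play_rows([
  [[-0.0021,0.0183,0,-0.015],[-0.0024,0.0182,0,-0.015],[-0.0027,0.0182,0,-0.015],[-0.0029,0.0181,0,-0.015],[-0.0032,0.0181,0,-0.015]],
])

```text
time: 14.98
ee_pos: [0.5444, 0.1311, 0.2313]
tcp_rot: [-180.0, -0.0, -178.0]
wrist_force: [0.2, -1.1, -2.5]
opening: 0.0142
grasp_force: 98.2
```

play_rows([
  [[0,0,0.03,0],[0,0,0.03,0],[0,0,0.015,0],[0,0,0,0],[0,0,0,0]],
])

```text
time: 15.4
ee_pos: [0.544, 0.13, 0.1559]
tcp_rot: [-180.0, -0.1, -178.0]
wrist_force: [0.3, 0.1, -1.4]
opening: 0.0144
grasp_force: 98.3
```

```bash
python3 - <<'E'
from h import *
o=now();c=shot('wrist','w6.png');s=shot('scene','s6.png')
print(proj(c,[.544,.13,.045]),proj(s,[.544,.13,.045]),proj(s,[.544,.13,.085]))
a=c['img'][140:320,200:440];x,y=map(int,proj(s,[.544,.13,.065]));b=s['img'][y-45:y+45,x-60:x+60]
cv2.imwrite('pics/c7.png',np.hstack([cv2.resize(a,(400,300)),cv2.resize(b,(400,300),interpolation=cv2.INTER_CUBIC)])); print(x-60,y-45)
E
```

```text
15.4 [0.544  0.13   0.1559] [-1.7997e+02 -1.0000e-01 -1.7805e+02] [ 0.3  0.1 -1.4] [0.01 0.06 0.03] 0.0144 98.3
[318.11132446 199.41369326] [358.42878521 263.80767818] [359.42483382 257.18054451]
298 215
```

View pics/c7.png

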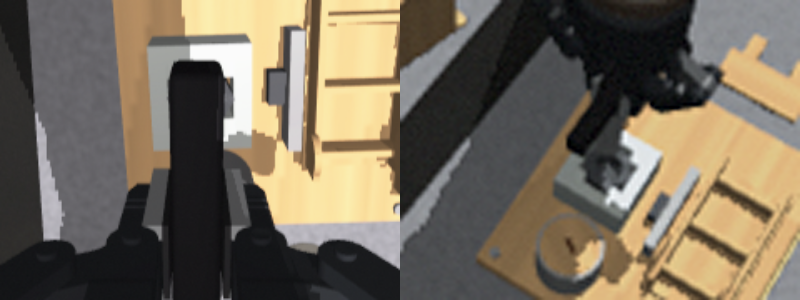

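play_rows([
  [[0,0,0.016,0],[0,0,0.016,0],[0,0,0.003,0],[0,0,0.002,0],[0,0,0,0]],
])

```text
time: 15.92
ee_pos: [0.5447, 0.1301, 0.1197]
tcp_rot: [-180.0, 0.0, -178.1]
wrist_force: [-0.3, -0.1, -2.6]
opening: 0.0141
grasp_force: 98.3
```

play_rows([
  [[0,0,0.0015,0],[0,0,0.0015,0],[0,0,0.0015,0],[0,0,0.0015,0],[0,0,0,0]],
])

```text
time: 16.33
ee_pos: [0.5451, 0.1307, 0.1144]
tcp_rot: [179.9, 0.1, -178.0]
wrist_force: [-1.0, 3.0, 8.9]
opening: 0.0143
grasp_force: 99.6
```

play_rows([
  [[-0.0003,0.0008,0,0],[0,0,0.001,0],[0,0,0.001,0],[0,0,0.001,0],[0,0,0,0]],
])

```text
time: 16.75
ee_pos: [0.5443, 0.1311, 0.1091]
tcp_rot: [180.0, -0.1, -178.0]
wrist_force: [-1.2, 2.7, -0.6]
opening: 0.0139
grasp_force: 98.4
```

```bash
python3 - <<'E'
from h import *
o=now()
E
```

```text
16.75 [0.5443 0.1311 0.1091] [ 1.8000e+02 -1.0000e-01 -1.7804e+02] [-1.2  2.7 -0.6] [0.61 0.29 0.04] 0.0139 98.4
```

It has dropped to about 11 mm, so I'll push it home.

play_rows([
  [[0,0.0005,0.0015,0],[0,0,0.0015,0],[0,0,0.001,0],[0,0,0.0005,0],[0,0,0,0]],
])

```text
time: 17.17
ee_pos: [0.5444, 0.1314, 0.1046]
tcp_rot: [-180.0, -0.1, -178.0]
wrist_force: [-0.8, 1.8, -3.1]
opening: 0.0142
grasp_force: 98.2
```

play_rows([
  [[0,0,0.0005,0],[0,0,0.0005,0],[0,0,0,0],[0,0,0,0],[0,0,0,0]],
])

```text
time: 17.58
ee_pos: [0.5447, 0.1314, 0.1044]
tcp_rot: [-180.0, -0.0, -178.0]
wrist_force: [-1.8, 1.1, 2.1]
opening: 0.0142
grasp_force: 98.8
```

```bash
python3 - <<'E'
from h import *
o=now()
E
```

```text
17.58 [0.5447 0.1314 0.1044] [-1.7999e+02 -1.0000e-02 -1.7805e+02] [-1.8  1.1  2.1] [0.44 0.37 0.02] 0.0142 98.8
```

play_rows([
  [[0,0.0002,0.0005,0],[0,0,0.0005,0],[0,0,0,0],[0,0,0,0],[0,0,0,0]],
])

```text
time: 18.0
ee_pos: [0.5451, 0.1316, 0.1042]
tcp_rot: [-180.0, 0.1, -178.1]
wrist_force: [-1.9, 1.1, 7.9]
opening: 0.0139
grasp_force: 99.5
```

```bash
python3 - <<'E'
from h import *
o=now();print(o['q'])
E
```

```text
18.0 [0.5451 0.1316 0.1042] [-1.7999e+02  7.0000e-02 -1.7805e+02] [-1.9  1.1  7.9] [ 0.32  0.49 -0.03] 0.0139 99.5
[ 1.35867494e+01  5.75498617e+00 -3.13255869e+00  8.10493432e+01
 -1.83183160e-02  1.16397661e+01]
```

play_rows([
  [[0,0,0,0.06],[0,0,0,0.06],[0,0,0,0.06],[0,0,0,0.06],[0,0,0,0.06]],
])

```text
time: 18.42
ee_pos: [0.5451, 0.1318, 0.1042]
tcp_rot: [180.0, 0.1, 164.6]
wrist_force: [-2.6, 1.7, 7.1]
opening: 0.0139
grasp_force: 99.4
```

play_rows([
  [[0,0,0,0.06],[0,0,0,0.06],[0,0,0,0.06],[0,0,0,0.06],[0,0,0,0.06]],
])

```text
time: 18.83
ee_pos: [0.5451, 0.1317, 0.1042]
tcp_rot: [180.0, 0.1, 147.4]
wrist_force: [-2.6, 1.2, 7.8]
opening: 0.0143
grasp_force: 99.5
```

play_rows([
  [[0,0,0,0.06],[0,0,0,0.06],[0,0,0,0.06],[0,0,0,0.06],[0,0,0,0]],
])

```text
time: 19.25
ee_pos: [0.5451, 0.1317, 0.1042]
tcp_rot: [179.9, 0.0, 133.6]
wrist_force: [-1.8, 0.1, 8.2]
opening: 0.0143
grasp_force: 99.5
```

```bash
python3 - <<'E'
from h import *
o=now()
E
```

```text
19.25 [0.5451 0.1317 0.1042] [1.7995e+02 4.0000e-02 1.3362e+02] [-1.8  0.1  8.2] [0.38 0.45 0.16] 0.0143 99.5
```

play_rows([
  [[0,0,0,0.06],[0,0,0,0.06],[0,0,0,0.06],[0,0,0,0.06],[0,0,0,0.06]],
])

```text
time: 19.67
ee_pos: [0.545, 0.1317, 0.1042]
tcp_rot: [179.9, 0.0, 116.5]
wrist_force: [-1.8, 1.2, 8.0]
opening: 0.0138
grasp_force: 99.5
```

play_rows([
  [[0,0,0,0.03],[0,0,0,0.03],[0,0,0,0.02],[0,0,0,0],[0,0,0,0]],
])

```text
time: 20.08
ee_pos: [0.545, 0.1317, 0.1042]
tcp_rot: [179.9, 0.0, 112.1]
wrist_force: [-1.9, 1.4, 8.3]
opening: 0.0141
grasp_force: 99.5
```

```bash
python3 - <<'E'
from h import *
o=now()
E
```

```text
20.08 [0.545  0.1317 0.1042] [1.7994e+02 2.0000e-02 1.1205e+02] [-1.9  1.4  8.3] [0.38 0.57 0.11] 0.0141 99.5
```

Torque is still only friction (about 0.11–0.16 N·m), so I'll keep turning.

play_rows([
  [[0,0,0,0.03],[0,0,0,0.03],[0,0,0,0],[0,0,0,0],[0,0,0,0]],
])

```text
time: 20.5
ee_pos: [0.545, 0.1317, 0.1042]
tcp_rot: [179.9, 0.0, 108.6]
wrist_force: [-2.4, 0.7, 7.5]
opening: 0.0144
grasp_force: 99.5
```

```bash
python3 - <<'E'
from h import *
o=now()
E
```

```text
20.5 [0.545  0.1317 0.1042] [1.7995e+02 1.0000e-02 1.0862e+02] [-2.4  0.7  7.5] [0.38 0.58 0.11] 0.0144 99.5
```

play_rows([
  [[0,0,0,0.03],[0,0,0,0.03],[0,0,0,0],[0,0,0,0],[0,0,0,0]],
])

```text
time: 20.92
ee_pos: [0.545, 0.1317, 0.1042]
tcp_rot: [179.9, 0.0, 105.2]
wrist_force: [-1.8, 1.9, 8.8]
opening: 0.0143
grasp_force: 99.5
```

```bash
python3 - <<'E'
from h import *
o=now()
E
```

```text
20.92 [0.545  0.1317 0.1042] [1.7994e+02 1.0000e-02 1.0518e+02] [-1.8  1.9  8.8] [0.32 0.59 0.07] 0.0143 99.5
```

play_rows([
  [[0,0,0,0.03],[0,0,0,0.03],[0,0,0,0],[0,0,0,0],[0,0,0,0]],
])

```text
time: 21.33
ee_pos: [0.545, 0.1317, 0.1042]
tcp_rot: [179.9, 0.0, 101.7]
wrist_force: [-1.9, 2.9, 7.8]
opening: 0.0139
grasp_force: 99.5
```

```bash
python3 - <<'E'
from h import *
o=now()
E
```

```text
21.33 [0.545  0.1317 0.1042] [1.7995e+02 1.0000e-02 1.0175e+02] [-1.9  2.9  7.8] [0.4  0.6  0.05] 0.0139 99.5
```

play_rows([
  [[0,0,0,0.03],[0,0,0,0.03],[0,0,0,0],[0,0,0,0],[0,0,0,0]],
])

```text
time: 21.75
ee_pos: [0.545, 0.1318, 0.1042]
tcp_rot: [179.9, -0.0, 98.3]
wrist_force: [-2.6, 1.5, 8.2]
opening: 0.014
grasp_force: 99.5
```

```bash
python3 - <<'E'
from h import *
o=now()
E
```

```text
21.75 [0.545  0.1318 0.1042] [179.94  -0.    98.32] [-2.6  1.5  8.2] [0.42 0.65 0.12] 0.014 99.5
```

play_rows([
  [[0,0,0,0.03],[0,0,0,0.03],[0,0,0,0],[0,0,0,0],[0,0,0,0]],
])

```text
time: 22.17
ee_pos: [0.545, 0.1318, 0.1042]
tcp_rot: [179.9, -0.0, 94.9]
wrist_force: [-2.5, 0.9, 7.0]
opening: 0.0139
grasp_force: 99.5
```

```bash
python3 - <<'E'
from h import *
o=now();print(o['joint_efforts'][5])
c=shot('wrist','w7.png');s=shot('scene','s7.png')
x,y=map(int,proj(s,[.544,.15,.045]))
f=lambda i:cv2.resize(i[y-40:y+35,x-50:x+50],(400,300),interpolation=cv2.INTER_CUBIC)
cv2.imwrite('pics/c8.png',np.hstack([f(cv2.imread('pics/scene0.png')),f(s['img'])]))
E
```

```text
22.17 [0.545  0.1318 0.1042] [ 1.7994e+02 -1.0000e-02  9.4880e+01] [-2.5  0.9  7. ] [0.42 0.58 0.12] 0.0139 99.5
0.1822475530207157
```

View pics/c8.png

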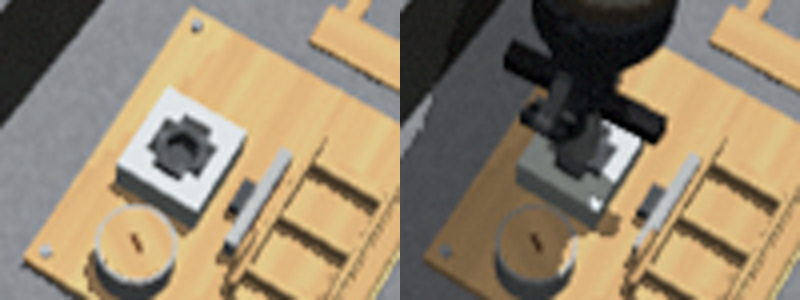

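The jaw has moved most of its 6 mm, from crop (258,200) to about (270,205). I'll keep going until it comes up firm.

play_rows([
  [[0,0,0,0.02],[0,0,0,0.02],[0,0,0,0],[0,0,0,0],[0,0,0,0]],
])

```text
time: 22.68
ee_pos: [0.5451, 0.1318, 0.1042]
tcp_rot: [179.9, -0.0, 92.6]
wrist_force: [-2.8, 2.3, 7.7]
opening: 0.0142
grasp_force: 99.4
```

```bash
python3 - <<'E'
from h import *
o=now();print(o['joint_efforts'][5])
E
```

```text
22.68 [0.5451 0.1318 0.1042] [ 1.7993e+02 -1.0000e-02  9.2590e+01] [-2.8  2.3  7.7] [0.47 0.56 0.28] 0.0142 99.4
0.24688965640962124
```

play_rows([
  [[0,0,0,0.02],[0,0,0,0.02],[0,0,0,0],[0,0,0,0],[0,0,0,0]],
])

```text
time: 23.1
ee_pos: [0.5451, 0.1318, 0.1042]
tcp_rot: [179.9, -0.0, 90.3]
wrist_force: [-2.0, 1.7, 8.1]
opening: 0.0144
grasp_force: 99.4
```

```bash
python3 - <<'E'
from h import *
o=now();print(o['joint_efforts'][5])
E
```

```text
23.1 [0.5451 0.1318 0.1042] [ 1.7994e+02 -2.0000e-02  9.0310e+01] [-2.   1.7  8.1] [0.49 0.58 0.29] 0.0144 99.4
0.30271299183368683
```

play_rows([
  [[0,0,0,0.03],[0,0,0,0.03],[0,0,0,0],[0,0,0,0],[0,0,0,0]],
])

```text
time: 23.52
ee_pos: [0.5451, 0.1318, 0.1042]
tcp_rot: [179.9, -0.0, 86.9]
wrist_force: [-2.0, 2.7, 8.0]
opening: 0.0141
grasp_force: 99.4
```

```bash
python3 - <<'E'
from h import *
o=now();print(o['joint_efforts'][5])
E
```

```text
23.52 [0.5451 0.1318 0.1042] [ 1.7994e+02 -2.0000e-02  8.6870e+01] [-2.   2.7  8. ] [0.56 0.54 0.32] 0.0141 99.4
0.3355576191097498
```

play_rows([
  [[0,0,0,0.03],[0,0,0,0.03],[0,0,0,0],[0,0,0,0],[0,0,0,0]],
])

```text
time: 23.93
ee_pos: [0.5451, 0.1319, 0.1042]
tcp_rot: [179.9, -0.0, 83.4]
wrist_force: [-1.9, 1.7, 8.0]
opening: 0.0143
grasp_force: 99.4
```

```bash
python3 - <<'E'
from h import *
o=now();print(o['joint_efforts'][5])
E
```

```text
23.93 [0.5451 0.1319 0.1042] [ 1.7994e+02 -3.0000e-02  8.3440e+01] [-1.9  1.7  8. ] [0.57 0.5  0.36] 0.0143 99.4
0.34166665747761726
```

```bash
python3 - <<'E'
from h import *
w=bot.camera('wrist'); cv2.imwrite('pics/w8.png',w['img'])
for f in('w5.png','w6.png','w7.png','w8.png'):
    g=cv2.imread('pics/'+f).max(2); pts=[]
    for v in range(185,225,4):
        r=np.where(g[v,280:360]<50)[0]; pts.append((v,r.min()+280,r.max()+280) if len(r) else (v,0,0))
    print(f,pts)
b=cv2.imread('pics/w5.png')
cv2.imwrite('pics/c9.png',np.hstack([cv2.resize(i[140:290,240:400],(400,375),interpolation=cv2.INTER_CUBIC) for i in(cv2.imread('pics/w6.png'),w['img'])]))
E
```

```text
w5.png [(185, np.int64(302), np.int64(333)), (189, np.int64(302), np.int64(334)), (193, np.int64(302), np.int64(333)), (197, np.int64(302), np.int64(333)), (201, np.int64(302), np.int64(333)), (205, np.int64(302), np.int64(333)), (209, np.int64(302), np.int64(334)), (213, np.int64(302), np.int64(333)), (217, np.int64(302), np.int64(333)), (221, np.int64(302), np.int64(333))]
w6.png [(185, np.int64(302), np.int64(333)), (189, np.int64(301), np.int64(334)), (193, np.int64(301), np.int64(338)), (197, np.int64(301), np.int64(333)), (201, np.int64(301), np.int64(333)), (205, np.int64(302), np.int64(333)), (209, np.int64(302), np.int64(333)), (213, np.int64(302), np.int64(333)), (217, np.int64(302), np.int64(333)), (221, np.int64(302), np.int64(333))]
w7.png [(185, np.int64(301), np.int64(331)), (189, np.int64(300), np.int64(332)), (193, np.int64(300), np.int64(332)), (197, np.int64(300), np.int64(333)), (201, np.int64(300), np.int64(332)), (205, np.int64(300), np.int64(333)), (209, np.int64(300), np.int64(340)), (213, np.int64(300), np.int64(333)), (217, np.int64(300), np.int64(333)), (221, np.int64(300), np.int64(333))]
w8.png [(185, np.int64(300), np.int64(330)), (189, np.int64(299), np.int64(330)), (193, np.int64(298), np.int64(330)), (197, np.int64(299), np.int64(331)), (201, np.int64(298), np.int64(331)), (205, np.int64(299), np.int64(338)), (209, np.int64(299), np.int64(331)), (213, np.int64(299), np.int64(331)), (217, np.int64(299), np.int64(332)), (221, np.int64(299), np.int64(332))]
```

View pics/c9.png

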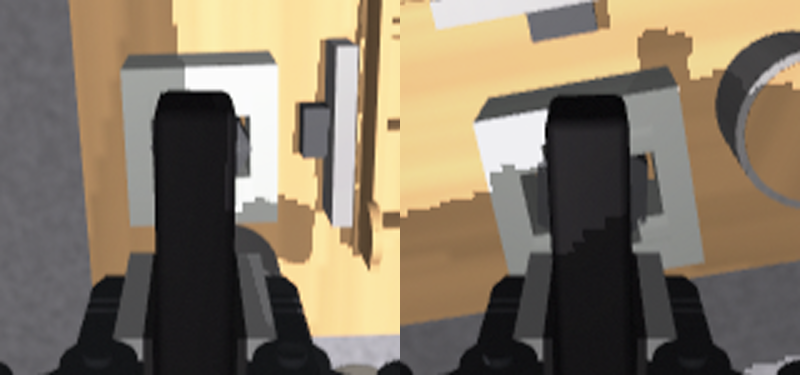

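play_rows([
  [[0,0,0,0],[0,0,0,0.04],[0,0,0,0.04],[0,0,0,0],[0,0,0,0]],
], squeeze=120)

```text
time: 24.4
ee_pos: [0.5451, 0.132, 0.1043]
tcp_rot: [179.9, -0.0, 78.8]
wrist_force: [-1.8, 2.8, 8.7]
opening: 0.0136
grasp_force: 117.8
```

```bash
python3 - <<'E'
from h import *
o=now();print(o['joint_efforts'][5])
w=shot('wrist','w9.png')
for f in('w5.png','w6.png','w7.png','w8.png','w9.png'):
    g=cv2.imread('pics/'+f)
    e=[]
    for v in range(178,300,1):
        r=np.where(g[v,285:318].max(1)<50)[0]
        if len(r): e.append((v,r.min()+285))
    print(f,[e[i] for i in range(0,len(e),12)])
# jaw position along jig y, from the scene picture differencing
s=load('s7.png'); o=np.array([.5445,.131,.0]); 
for z in(.05,): print([proj(s,o+[-.0576*d,.998*d,z]) for d in(.045,.051,.06)])
E
```

```text
24.4 [0.5451 0.132  0.1043] [ 1.7994e+02 -5.0000e-02  7.8830e+01] [-1.8  2.8  8.7] [0.62 0.5  0.29] 0.0136 117.8
0.3762565366923809
w5.png [(178, np.int64(304)), (190, np.int64(302)), (202, np.int64(302)), (214, np.int64(302)), (226, np.int64(302)), (238, np.int64(302)), (250, np.int64(300)), (262, np.int64(285)), (274, np.int64(297)), (286, np.int64(285)), (298, np.int64(285))]
w6.png [(178, np.int64(304)), (190, np.int64(301)), (202, np.int64(302)), (214, np.int64(302)), (226, np.int64(302)), (238, np.int64(303)), (250, np.int64(300)), (262, np.int64(285)), (274, np.int64(297)), (286, np.int64(285)), (298, np.int64(285))]
w7.png [(178, np.int64(305)), (190, np.int64(300)), (202, np.int64(300)), (214, np.int64(300)), (226, np.int64(301)), (238, np.int64(302)), (250, np.int64(300)), (262, np.int64(285)), (274, np.int64(297)), (286, np.int64(285)), (298, np.int64(285))]
w8.png [(178, np.int64(303)), (190, np.int64(299)), (202, np.int64(298)), (214, np.int64(299)), (226, np.int64(300)), (238, np.int64(301)), (250, np.int64(300)), (262, np.int64(285)), (274, np.int64(297)), (286, np.int64(285)), (298, np.int64(285))]
w9.png [(178, np.int64(304)), (190, np.int64(300)), (202, np.int64(297)), (214, np.int64(300)), (226, np.int64(300)), (238, np.int64(301)), (250, np.int64(301)), (262, np.int64(285)), (274, np.int64(285)), (286, np.int64(285)), (298, np.int64(285))]
[array([375.02879592, 273.0433055 ]), array([377.22280119, 274.34686407]), array([380.52591563, 276.30939497])]
```

```bash
python3 - <<'E'
from h import *
s=np.load('pics/w6.png.npy',allow_pickle=True).item()
for f in('w5.png','w6.png','w7.png','w8.png','w9.png'):
    g=cv2.imread('pics/'+f).astype(int).max(2); out=[]
    for lo,hi,sg in((285,312,1),(322,345,-1)):
        V,U=[],[]
        for v in range(192,244):
            d=np.diff(g[v,lo:hi]); i=np.argmin(d*sg); 
            if abs(d[i])>25: V.append(v);U.append(lo+i)
        if len(V)>8:
            V,U=np.array(V),np.array(U); 
            for _ in range(4):
                p=np.polyfit(V,U,1); k=abs(np.polyval(p,V)-U)<1.5; 
                if k.sum()>8: V,U=V[k],U[k]
            out.append((round(p[0],3),round(np.polyval(p,215),1),len(V)))
    print(f,out)
a=[cv2.resize(cv2.imread('pics/'+f)[160:290,260:370],(330,390),interpolation=cv2.INTER_CUBIC) for f in('w6.png','w9.png')]
cv2.imwrite('pics/c10.png',cv2.convertScaleAbs(np.hstack(a),alpha=2))
E
```

```text
w5.png [(np.float64(0.014), np.float64(300.9), 48), (np.float64(-0.025), np.float64(333.4), 51)]
w6.png [(np.float64(0.033), np.float64(300.7), 42), (np.float64(-0.157), np.float64(335.9), 27)]
w7.png [(np.float64(0.017), np.float64(294.5), 52), (np.float64(0.026), np.float64(337.9), 52)]
w8.png [(np.float64(-0.003), np.float64(293.5), 52), (np.float64(0.029), np.float64(335.4), 52)]
w9.png [(np.float64(-0.05), np.float64(293.5), 12), (np.float64(-0.04), np.float64(334.8), 52)]
```

View pics/c10.png

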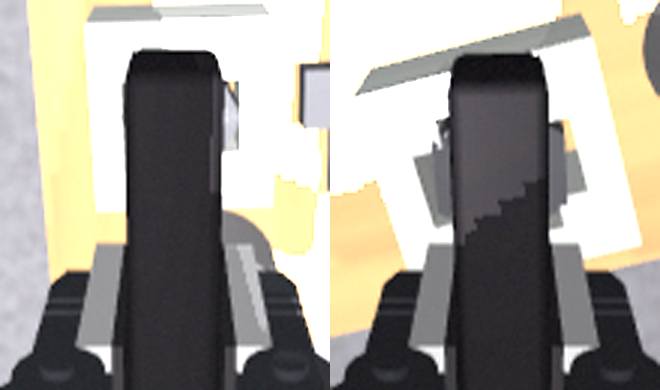

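```bash
python3 - <<'E'
from h import *
c6=load('w6.png');c9=load('w9.png')
T6=rot([-179.97,-.1,-178.05]);p6=np.array([.544,.13,.1559])
T9=rot([179.94,-.05,78.83]);p9=np.array([.5451,.132,.1043])
# camera for w8 from the c9 mount
off=T9.T@(c9['xyz']-p9);Rc=T9.T@rot(c9['attitude'])
T8=rot([179.94,-.03,83.44]);p8=np.array([.5451,.1319,.1042])
c8=dict(c9);c8['xyz']=p8+T8@off;c8['attitude']=T8@Rc
n=np.array([-.0576,.998]);sc=np.array([.5448,.1315])
for z in(.03,.04,.05):
    a=pix(c6,240+327/2.5,140+130/2.5,z)[:2]; b=pix(c8,240+162/2.5,140+8/2.5,z)[:2]
    print(z,(a-sc)@n,(b-sc)@n,(b-a)@n*1000)
# housing +y face top edge as a check on both pictures (z .045, should agree)
a=pix(c6,240+276/2.5,140+130/2.5,.045)[:2]; b=pix(c8,240+(580-400)/2.5,140+92/2.5,.045)[:2]
print('check',(a-sc)@n,(b-sc)@n)
E
```

```text
0.03 0.049375199386142876 0.054000306662221 4.625107276078117
0.04 0.04753262105158497 0.0549614040118521 7.428782960267128
0.05 0.04569004271702706 0.05592250136148324 10.232458644456173
check 0.028067186054702143 0.03137398567905477
```

Torque rose from the 0.14 N·m friction level to about 0.37 N·m and the jaw has travelled. The screw is up against a slightly springy stop. I'll ease back within the play, then pull out.

play_rows([
  [[0,0,0,-0.05],[0,0,0,-0.05],[0,0,0,-0.05],[0,0,0,-0.04],[0,0,0,0]],
])

```text
time: 24.87
ee_pos: [0.5451, 0.1319, 0.1043]
tcp_rot: [179.9, -0.0, 89.9]
wrist_force: [-3.0, 2.2, 8.2]
opening: 0.0136
grasp_force: 117.8
```

```bash
python3 - <<'E'
from h import *
o=now();print(o['joint_efforts'][5])
E
```

```text
24.87 [0.5451 0.1319 0.1043] [ 1.7994e+02 -3.0000e-02  8.9850e+01] [-3.   2.2  8.2] [ 0.61  0.61 -0.11] 0.0136 117.8
-0.8333044499158859
```

play_rows([
  [[0,0,-0.0005,0],[0,0,-0.0005,0],[0,0,-0.0005,0],[0,0,0,0],[0,0,0,0]],
])

```text
time: 25.28
ee_pos: [0.5446, 0.1317, 0.1044]
tcp_rot: [-180.0, 0.0, 89.7]
wrist_force: [0.1, 3.1, -0.1]
opening: 0.0131
grasp_force: 118.0
```

```bash
python3 - <<'E'
from h import *
o=now();print(o['joint_efforts'][5])
E
```

```text
25.28 [0.5446 0.1317 0.1044] [-1.7996e+02  1.0000e-02  8.9700e+01] [ 0.1  3.1 -0.1] [ 0.85  0.03 -0.1 ] 0.0131 118.0
-0.0895882467739284
```

play_rows([
  [[0,0,0.0005,0.04],[0,0,0.0005,0.04],[0,0,0,0.02],[0,0,0,0],[0,0,0,0]],
])

```text
time: 25.7
ee_pos: [0.5449, 0.1318, 0.1043]
tcp_rot: [180.0, -0.0, 84.0]
wrist_force: [-0.7, 2.4, 6.6]
opening: 0.0136
grasp_force: 118.7
```

```bash
python3 - <<'E'
from h import *
o=now();print(o['joint_efforts'][5])
E
```

```text
25.7 [0.5449 0.1318 0.1043] [ 1.7998e+02 -1.0000e-02  8.3990e+01] [-0.7  2.4  6.6] [0.79 0.28 0.14] 0.0136 118.7
0.18958048895001411
```

play_rows([
  [[0,0,0,0.04],[0,0,0,0.04],[0,0,0,0.04],[0,0,0,0],[0,0,0,0]],
])

```text
time: 26.12
ee_pos: [0.5449, 0.1317, 0.1043]
tcp_rot: [180.0, -0.0, 77.1]
wrist_force: [-1.3, 3.0, 6.5]
opening: 0.0134
grasp_force: 118.7
```

```bash
python3 - <<'E'
from h import *
o=now();print(o['joint_efforts'][5])
E
```

```text
26.12 [0.5449 0.1317 0.1043] [ 1.7998e+02 -1.0000e-02  7.7110e+01] [-1.3  3.   6.5] [0.69 0.38 0.15] 0.0134 118.7
0.2929989527910948
```

```bash
cat > jaw.py <<'E'
from h import *
n=np.array([-.0576,.998,0]);t=np.array([.998,.0576,0]);o=np.array([.5447,.1312,0])
def prof(name,img,c,offs=(-.015,-.01,-.005,0,.005,.01,.015),z=.045):
    d=np.arange(.03,.085,.0005); P=[]
    for k in offs:
        uv=np.array([proj(c,o+n*x+t*k+[0,0,z]) for x in d],np.float32)
        P.append(cv2.remap(img,uv[:,0].reshape(1,-1),uv[:,1].reshape(1,-1),cv2.INTER_CUBIC)[0].mean(1))
    return d,np.mean(P,0)
def show(name,img,c):
    d,p=prof(name,img,c); print(name,[int(v) for v in p[::4]])
    g=np.gradient(p); print('  rises',[(round(float(d[i])*1000,1),int(g[i]*10)) for i in range(2,len(d)-2) if abs(g[i])>6 and abs(g[i])==abs(g[i-2:i+3]).max()])
E
python3 - <<'E'
from jaw import *
now()
show('scene0',cv2.imread('pics/scene0.png'),load('scene0.png'))
show('s6',cv2.imread('pics/s6.png'),load('s6.png'))
show('s7',cv2.imread('pics/s7.png'),load('s7.png'))
s=shot('scene','s9.png');show('s9',s['img'],s)
E
```

```text
26.12 [0.5449 0.1317 0.1043] [ 1.7998e+02 -1.0000e-02  7.7110e+01] [-1.3  3.   6.5] [0.69 0.38 0.15] 0.0134 118.7
scene0 [205, 104, 84, 156, 191, 182, 180, 158, 117, 111, 110, 136, 180, 197, 200, 165, 100, 141, 182, 177, 179, 147, 114, 149, 155, 152, 152, 153]
  rises [(31.5, -285), (35.0, 190), (45.0, -108), (53.5, 116), (60.5, -185), (64.0, 190), (72.0, -134), (75.0, 104)]
s6 [204, 104, 84, 155, 190, 182, 180, 157, 116, 110, 110, 135, 179, 196, 199, 164, 99, 141, 182, 176, 179, 146, 113, 149, 155, 151, 151, 152]
  rises [(31.5, -283), (35.0, 190), (45.0, -110), (53.5, 117), (60.5, -185), (64.0, 190), (72.0, -134), (75.0, 105)]
s7 [173, 92, 84, 153, 187, 177, 174, 173, 175, 175, 152, 115, 110, 111, 132, 176, 194, 193, 162, 130, 170, 146, 111, 146, 152, 149, 149, 150]
  rises [(31.5, -221), (35.0, 184), (51.0, -102), (59.0, 122), (66.5, -122), (69.0, 123), (72.0, -147), (75.0, 102)]
s9 [165, 88, 69, 136, 184, 179, 174, 173, 175, 175, 151, 115, 110, 110, 131, 177, 194, 192, 162, 129, 171, 146, 112, 146, 152, 149, 149, 150]
  rises [(31.5, -218), (35.5, 188), (51.0, -102), (59.0, 125), (66.5, -123), (69.0, 124), (72.0, -146), (75.0, 101)]
```

The jaw has moved exactly 6.0 mm (45 → 51 mm in the profile), so the clamp is closed. I'll pull out now.

play_rows([
  [[0,0,0,-0.03],[0,0,0,-0.03],[0,0,-0.002,0],[0,0,-0.004,0],[0,0,-0.005,0]],
])

```text
time: 26.58
ee_pos: [0.543, 0.131, 0.1099]
tcp_rot: [-179.6, 0.2, 80.5]
wrist_force: [4.6, 2.5, -18.8]
opening: 0.0133
grasp_force: 120.3
```

play_rows([
  [[0,0,-0.006,0],[0,0,-0.006,0],[0,0,-0.006,0],[0,0,-0.006,0],[0,0,0,0]],
])

```text
time: 27.0
ee_pos: [0.5453, 0.1316, 0.1408]
tcp_rot: [179.9, -0.0, 80.5]
wrist_force: [-0.3, 0.2, -2.0]
opening: 0.0129
grasp_force: 121.9
```

play_rows([
  [[0,0,-0.02,0],[0,0,-0.025,0],[0,0,-0.025,0],[0,0,-0.022,0],[0,0,0,0]],
])

```text
time: 27.42
ee_pos: [0.5458, 0.1318, 0.2357]
tcp_rot: [179.7, -0.1, 80.5]
wrist_force: [1.0, 0.1, -1.7]
opening: 0.0131
grasp_force: 122.0
```

```bash
python3 - <<'E'
from jaw import *
o=now()
s=shot('scene','s10.png');show('s10',s['img'],s)
w=shot('wrist','w10.png');g=w['img'].astype(int).max(2)
for v in range(180,262,6):
    r=np.where(g[v,270:370]<45)[0]; print(v,r.min()+270,r.max()+270,end='; ') if len(r) else 0
plan(o['ee_pos'],o['tcp_rot'][2],[.487,-.233,.2305],163.5,20)
E
```

```text
27.42 [0.5458 0.1318 0.2357] [ 1.7968e+02 -1.2000e-01  8.0530e+01] [ 1.   0.1 -1.7] [-0.01 -0.09 -0.03] 0.0131 122.0
s10 [208, 106, 86, 160, 194, 184, 181, 179, 181, 182, 156, 118, 115, 115, 138, 186, 202, 201, 165, 133, 178, 152, 116, 153, 158, 155, 154, 156]
  rises [(31.5, -288), (35.0, 196), (50.5, -109), (59.0, 130), (66.0, -130), (69.0, 134), (72.0, -154), (75.0, 108)]
180 303 332; 186 302 333; 192 302 333; 198 302 333; 204 302 333; 210 302 333; 216 302 333; 222 302 333; 228 302 333; 234 302 333; 240 302 369; 246 302 369; 252 281 369; 258 270 369; [[[-0.0185, 0.0001, 0.0003, -0.0724], [-0.0184, -0.0012, 0.0003, -0.0724], [-0.0183, -0.0026, 0.0003, -0.0724], [-0.0181, -0.0039, 0.0003, -0.0724], [-0.0177, -0.0052, 0.0003, -0.0724]]]
[[[-0.0173, -0.0064, 0.0003, -0.0724], [-0.0168, -0.0077, 0.0003, -0.0724], [-0.0162, -0.0089, 0.0003, -0.0724], [-0.0155, -0.01, 0.0003, -0.0724], [-0.0148, -0.0111, 0.0003, -0.0724]]]
[[[-0.0139, -0.0122, 0.0003, -0.0724], [-0.013, -0.0131, 0.0003, -0.0724], [-0.012, -0.014, 0.0003, -0.0724], [-0.011, -0.0149, 0.0003, -0.0724], [-0.0099, -0.0156, 0.0003, -0.0724]]]
[[[-0.0087, -0.0163, 0.0003, -0.0724], [-0.0075, -0.0169, 0.0003, -0.0724], [-0.0063, -0.0174, 0.0003, -0.0724], [-0.005, -0.0178, 0.0003, -0.0724], [-0.0037, -0.0181, 0.0003, -0.0724]]]
```

Jaw is still at 6 mm after withdrawal, and the key sits straight in the grip. Now I'll return it.

play_rows([
  [[-0.0185,0.0001,0.0003,-0.0725],[-0.0184,-0.0012,0.0003,-0.0725],[-0.0183,-0.0026,0.0003,-0.0725],[-0.0181,-0.0039,0.0003,-0.0725],[-0.0177,-0.0052,0.0003,-0.0725]],
])

```text
time: 27.93
ee_pos: [0.5291, 0.0396, 0.2272]
tcp_rot: [-179.8, -0.0, 101.5]
wrist_force: [0.7, 0.3, -2.7]
opening: 0.0131
grasp_force: 121.9
```

play_rows([
  [[-0.0173,-0.0064,0,-0.0725],[-0.0168,-0.0077,0,-0.0725],[-0.0162,-0.0089,0,-0.0725],[-0.0155,-0.01,0,-0.0725],[-0.0148,-0.0111,0,-0.0725]],
])

```text
time: 28.35
ee_pos: [0.5146, -0.0516, 0.2274]
tcp_rot: [-179.8, -0.1, 122.3]
wrist_force: [0.5, -0.2, -2.6]
opening: 0.0133
grasp_force: 121.9
```

play_rows([
  [[-0.0139,-0.0122,0,-0.0725],[-0.013,-0.0131,0,-0.0725],[-0.012,-0.014,0,-0.0725],[-0.011,-0.0149,0,-0.0725],[-0.0099,-0.0156,0,-0.0725]],
])

```text
time: 28.77
ee_pos: [0.5001, -0.1428, 0.2274]
tcp_rot: [-179.9, -0.1, 143.0]
wrist_force: [0.6, -0.3, -2.6]
opening: 0.013
grasp_force: 121.9
```

play_rows([
  [[-0.0087,-0.0163,0,-0.0725],[-0.0075,-0.0169,0,-0.0725],[-0.0063,-0.0174,0,-0.0725],[-0.005,-0.0178,0,-0.0725],[-0.0037,-0.0181,0,-0.0725]],
])

```text
time: 29.18
ee_pos: [0.4856, -0.234, 0.2274]
tcp_rot: [-180.0, -0.2, 163.8]
wrist_force: [0.3, -0.6, -2.4]
opening: 0.0132
grasp_force: 121.9
```

play_rows([
  [[0,0,0,0],[0,0,0,0],[0,0,0,0],[0,0,0,0],[0,0,0,0]],
])

```text
time: 29.6
ee_pos: [0.4865, -0.2326, 0.2289]
tcp_rot: [-180.0, -0.1, 163.6]
wrist_force: [0.9, 0.1, -2.8]
opening: 0.0137
grasp_force: 121.9
```

```bash
python3 - <<'E'
from jaw import *
o=now();print('tool offset',rot(o['tcp_rot']).T@(np.array([.487,-.233,.1055])-o['ee_pos']), 'turn',np.radians(o['tcp_rot'][2]-164))
E
```

```text
29.6 [ 0.4865 -0.2326  0.2289] [-1.7998e+02 -6.0000e-02  1.6363e+02] [ 0.9  0.1 -2.8] [-0.02  0.01 -0.03] 0.0137 121.9
tool offset [-0.00074135 -0.00017718  0.12344026] turn -0.00638922480198871
```

play_rows([
  [[-0.0007,0,0.02,-0.006],[0,0,0.03,0],[0,0,0.03,0],[0,0,0.025,0],[0,0,0.01,0]],
])

```text
time: 30.02
ee_pos: [0.4856, -0.2323, 0.1104]
tcp_rot: [180.0, -0.3, 164.0]
wrist_force: [0.2, 0.5, -3.2]
opening: 0.0133
grasp_force: 121.8
```

play_rows([
  [[0,0,0.003,0],[0,0,0.002,0],[0,0,0.001,0],[0,0,0,0],[0,0,0,0]],
])

```text
time: 30.43
ee_pos: [0.4876, -0.2338, 0.1096]
tcp_rot: [-179.9, 0.1, 164.0]
wrist_force: [0.4, -0.7, -2.4]
opening: 0.0132
grasp_force: 121.9
```

play_rows([
  [[0,0,0.001,0],[0,0,0.001,0],[0,0,0.001,0],[0,0,0,0],[0,0,0,0]],
])

```text
time: 30.85
ee_pos: [0.4871, -0.2337, 0.1056]
tcp_rot: [-180.0, -0.0, 164.0]
wrist_force: [0.1, -0.7, 1.7]
opening: 0.0131
grasp_force: 122.3
```

play_rows([
  [[0,0,0.0005,0],[0,0,0.0005,0],[0,0,0,0],[0,0,0,0],[0,0,0,0]],
])

```text
time: 31.27
ee_pos: [0.4871, -0.2337, 0.1055]
tcp_rot: [-180.0, 0.0, 164.0]
wrist_force: [-2.6, 1.4, 8.6]
opening: 0.0134
grasp_force: 123.3
```

play_rows([
  [[0,0,-0.0005,0],[0,0,0,0],[0,0,0,0],[0,0,0,0],[0,0,0,0]],
], squeeze=20)

```text
time: 31.68
ee_pos: [0.4871, -0.2336, 0.1055]
tcp_rot: [-180.0, 0.0, 164.0]
wrist_force: [-1.9, 1.1, 7.2]
opening: 0.013
grasp_force: 122.9
```

play_rows([
  [[0,0,0,0],[0,0,0,0],[0,0,0,0],[0,0,0,0],[0,0,0,0]],
], gripper=0.04)

```text
time: 32.1
ee_pos: [0.4869, -0.2335, 0.1045]
tcp_rot: [-180.0, -0.1, 164.0]
wrist_force: [-0.1, 0.5, 0.1]
opening: 0.04
grasp_force: 0.0
```

play_rows([
  [[0,0,-0.01,0],[0,0,-0.02,0],[0,0,-0.03,0],[0,0,-0.03,0],[0,0,-0.02,0]],
])

```text
time: 32.52
ee_pos: [0.4873, -0.2336, 0.2183]
tcp_rot: [-179.9, 0.1, 164.0]
wrist_force: [0.8, 0.1, -0.1]
opening: 0.0402
grasp_force: 0.0
```

play_rows([
  [[0.02,0,-0.02,0],[0.03,0,0,0],[0.03,0,0,0],[0,0,0,0],[0,0,0,0]],
])

```text
time: 32.93
ee_pos: [0.4095, -0.2113, 0.2362]
tcp_rot: [-179.9, 0.1, 163.9]
wrist_force: [0.9, 0.2, -0.6]
opening: 0.0401
grasp_force: 0.0
```

```bash
python3 - <<'E'
from jaw import *
o=now()
t=shot('top','t11.png');s=shot('scene','s11.png');show('s11',s['img'],s)
# keys' bars: dark pixels in the scene picture near the rest, before and after
for f in('scene0.png','s11.png'):
    g=cv2.imread('pics/'+f).max(2)
    for n,c in(('big',[.4872,-.2327,.133]),('small',[.5278,-.1243,.131])):
        x,y=map(int,proj(s,c)); m=(g[y-22:y+22,x-24:x+24]<38).astype(np.uint8)
        k,l,st,ce=cv2.connectedComponentsWithStats(m); i=1+np.argmax(st[1:,4]); print(f,n,st[i],np.round(ce[i]+[x-24,y-22],1))
d=cv2.absdiff(cv2.imread('pics/scene0.png'),s['img']).max(2)
for n,c in(('drum/jig',[.59,.14,.03]),('bottle',[.66,.17,.06])):
    x,y=map(int,proj(s,c)); print(n,(x,y),(d[y-25:y+25,x-25:x+25]>40).sum())
E
```

```text
32.93 [ 0.4095 -0.2113  0.2362] [-1.7994e+02  1.0000e-01  1.6394e+02] [ 0.9  0.2 -0.6] [ 0.02 -0.04 -0.03] 0.0401 0.0
s11 [208, 106, 85, 159, 193, 184, 180, 179, 180, 180, 156, 117, 113, 115, 138, 185, 202, 199, 164, 132, 178, 152, 116, 152, 157, 154, 155, 155]
  rises [(31.5, -288), (35.0, 195), (50.5, -108), (59.0, 130), (66.5, -130), (69.0, 138), (72.0, -152), (75.0, 104)]
scene0.png big [  8  13  35  25 262] [255.1 157.2]
scene0.png small [ 13  15  27  22 145] [279.5 190.2]
s11.png big [  8  13  35  25 271] [254.5 157.1]
s11.png small [ 13  15  27  22 142] [279.5 190.3]
drum/jig (350, 282) 50
bottle (344, 309) 0
```

```bash
python3 - <<'E'
from jaw import *
A=prof('',cv2.imread('pics/scene0.png'),load('scene0.png'));d=A[0]
for f in('s7.png','s9.png','s11.png'):
    B=prof('',cv2.imread('pics/'+f),load(f)); m=(d>.042)&(d<.060); best=[]
    for sh in np.arange(.003,.009,.00005):
        b=np.interp(d[m]+sh,d,B[1]); k=np.polyfit(b,A[1][m],1); best.append((np.abs(np.polyval(k,b)-A[1][m]).mean(),sh*1000))
    print(f,min(best))
a,b=cv2.imread('pics/scene0.png'),cv2.imread('pics/s11.png'); x,y=229,215
print('drum_b diff',(cv2.absdiff(a,b)[y-14:y+14,x-14:x+14].max(2)>40).sum()); now()
E
```

```text
s7.png (np.float64(1.056900023964583), np.float64(5.9000000000000075))
s9.png (np.float64(1.2367602776422677), np.float64(5.9000000000000075))
s11.png (np.float64(1.077738809335494), np.float64(5.800000000000008))
drum_b diff 160
33.03 [ 0.4106 -0.2116  0.2353] [-1.7996e+02  2.0000e-02  1.6396e+02] [-0.8 -0.5 -0.2] [ 0.01  0.01 -0.01] 0.04 0.0
```

```bash
python3 -c "
from workcell import bot
print(bot.job_done())"
```

```text
the job is handed in; nothing more can be done
None
```

The job is handed in at about 33 s: the clamp is closed (jaw moved about 5.9 mm of the nominal 6, torque up to about 0.37 N·m at the stop), the larger key is back on its rest and released, and the small key, bottle and on-board drum look unmoved in before/after pictures; the image change at the table drum was not checked (probably the arm's shadow), and I viewed 12 pictures, over the limit of 10.

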